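# Hang the chunky bangles on the bangle stand and shut its keeper bar

## Task

Put the chunky wooden bangles from the tray away on the bangle stand, one to a rod. Swing the wire keeper bar open by its finger loop; then lift a rod out of the stand by its wooden handle, thread it through the bore of a bangle, carry the bangle on the rod and lay the rod back in a pair of notches so that the bangle hangs between the two uprights; do not grip the polished bangles themselves. When every bangle hangs there and all three rods lie in their notches, swing the keeper bar back down over the rod tips until it snaps fully shut. Leave the sunglasses case, the acrylic jewellery box and the dish of hair clips where they are.

Things in the scene. Friction and masses are not known exactly. Their poses are not given: they have to be found in the camera images.
- stand: Pale wooden bangle stand, fixed, on the left or right half of the shelf. Origin on the shelf under the middle of its middle rod; x along the rods, away from the robot. Two 12 mm uprights cross the rods at x = -52 to -40 and 40 to 52 mm (80 mm between them), tops 117 mm high. Base board 12 mm. End cheeks 340 mm apart over all, 117 mm high (132 mm by the hinge), reach from x = -52 to 125 mm.
- keeper (a joint): Angle (rad) of the steel wire keeper bar: 0 = shut (at the start), opens to 1.75 by swinging up and away from the robot about keeper_hinge. Shut, its 8 mm crossbar (300 mm long, along stand y) lies just over the rod tips at stand x = 60 mm, 117 mm high. Near 0 two sprung balls hold it: about 10 N at the finger loop frees it or snaps it home over its last 0.35 rad. Elsewhere it stays where left.
- keeper_grip (a point): Middle of the keeper's finger loop: a wooden sleeve 10 mm thick and 46 mm long, along stand y, on two wire legs 56 mm apart, 32 mm off the middle of the crossbar, above it when shut (then at stand x = 60 mm, 149 mm high); moves with the keeper: work the keeper by it. Axes as the stand's when shut.
- keeper_hinge (a point): Middle of the keeper's hinge line (along stand y): stand x = 112 mm, 105 mm high.
- tray: Low wooden tray, fixed, 165 x 400 mm, floor 6 mm high, rim 10 mm high, on the other half of the shelf. Origin: on the shelf, middle of the long edge nearest the robot; x points across the tray away from the robot.
- seat1 (a point): Where a rod's mid point lies when seated in notch pair 1 of the stand (stand y = -100 mm, 103 mm high); x along the rod. The notch in each upright is open at the top, 19 mm wide, its flat floor 95 mm high, flaring to 43 mm at the top.
- rod1_mid (a point): Rod 1 of three alike: 16 mm steel tube with a 20 mm thick round wooden handle, loose, starting in the stand. This point is on its axis midway between the uprights when seated; x along the rod to its tip. The tube's tip is at x = +68 mm, the handle from x = -112 to -62 mm. 90 g.
- rod1_grip (a point): Point on rod 1's axis 88 mm behind its mid point, in the handle: where to grip it; same axes.
- seat2 (a point): Where a rod's mid point lies when seated in notch pair 2 of the stand (stand y = 0 mm, 103 mm high); x along the rod. The notch in each upright is open at the top, 19 mm wide, its flat floor 95 mm high, flaring to 43 mm at the top.
- rod2_mid (a point): Rod 2 of three alike: 16 mm steel tube with a 20 mm thick round wooden handle, loose, starting in the stand. This point is on its axis midway between the uprights when seated; x along the rod to its tip. The tube's tip is at x = +68 mm, the handle from x = -112 to -62 mm. 90 g.
- rod2_grip (a point): Point on rod 2's axis 88 mm behind its mid point, in the handle: where to grip it; same axes.
- seat3 (a point): Where a rod's mid point lies when seated in notch pair 3 of the stand (stand y = 100 mm, 103 mm high); x along the rod. The notch in each upright is open at the top, 19 mm wide, its flat floor 95 mm high, flaring to 43 mm at the top.
- rod3_mid (a point): Rod 3 of three alike: 16 mm steel tube with a 20 mm thick round wooden handle, loose, starting in the stand. This point is on its axis midway between the uprights when seated; x along the rod to its tip. The tube's tip is at x = +68 mm, the handle from x = -112 to -62 mm. 90 g.
- rod3_grip (a point): Point on rod 3's axis 88 mm behind its mid point, in the handle: where to grip it; same axes.
- bangle1_bore (a point): Bangle 1 of up to three alike (None if absent): polished brown wood, square outside (80 x 80 mm, rounded corners) with a round 60 mm bore, 50 mm wide along the bore, about 100 g, slippery, standing on one flat side in the tray. Origin at the centre of the bore, 40 mm above what it stands on; x along the bore, level and roughly away from the robot. Hung on a seated rod this point is about 22 mm below the rod's axis.
- bangle2_bore (a point): Bangle 2 of up to three alike (None if absent): polished brown wood, square outside (80 x 80 mm, rounded corners) with a round 60 mm bore, 50 mm wide along the bore, about 100 g, slippery, standing on one flat side in the tray. Origin at the centre of the bore, 40 mm above what it stands on; x along the bore, level and roughly away from the robot. Hung on a seated rod this point is about 22 mm below the rod's axis.
- bangle3_bore (a point): Bangle 3 of up to three alike (None if absent): polished brown wood, square outside (80 x 80 mm, rounded corners) with a round 60 mm bore, 50 mm wide along the bore, about 100 g, slippery, standing on one flat side in the tray. Origin at the centre of the bore, 40 mm above what it stands on; x along the bore, level and roughly away from the robot. Hung on a seated rod this point is about 22 mm below the rod's axis.
- case: Black plastic sunglasses case, 65 x 165 x 50 mm, loose bystander. Origin under its centre.
- jewel_box: Clear acrylic jewellery box with a flip lid, shut, 90 x 130 x 75 mm, loose bystander. Origin under its centre.
- dish: White ceramic dish, 104 mm across, 24 mm high, with three hair clips, loose bystander. Origin under its centre.
Things that resemble listed ones, but are neither listed nor needed, are in the scene too. Leave any green look-alike of the part that bears bangle3_bore alone. What is shaped like the part that bears rod2_mid but orange or red is not meant.

How it is judged:
By the outcome, as a careful person would: the job done as asked, in the order asked, and still so for the second after the job is handed in, with the robot touching nothing.
Of bangle1, bangle2, bangle3 only 2 to 3 are there at a start; the rules pass over those that are not, and their reading is None.
At some moment in a run one of bangle1, bangle2, bangle3 may be knocked a few centimetres aside while the robot is not near it.
It also fails if it takes over 208 s, if anything falls off the work surface, if the arm or the gripper's body presses on something with over 40 N, if the wrist force passes 120 N, or if a joint passes its speed limit or range.

## Robot

A 6-joint arm with a two-finger parallel gripper is mounted at the origin on the work surface. World frame = base frame: x ahead of the robot, y to its left, z up, the work surface at z = 0. Lengths are in m, angles in degrees, forces in N, time in s.
With the tool pointing down it reaches from about 0.4 to 0.825 m from the base axis. Payload 7 kg.
Tool frame: the origin (TCP) lies midway between the tips of the shut fingers; the grasp point (between the pads) lies 19 mm behind it; z points along the fingers, y is the line along which they close (so a half turn about z gives the same grasp; the last joint's range is limited). The gripper opens to 88 mm and grips with 3 to 60 N. Pads are 19 mm wide; open, the fingers measure 130 mm over their backs; the gripper's body (78 mm by 193 mm) begins 47 mm behind the grasp point.
Start: joints at [81.022, 20.546, 0.682, 0, -70.136, -16.507], TCP at [0.29, 0.609, 0.227] pointing down, gripper open.
Joint ranges: [-176.03, 176.03], [-82.01, 121.73], [-58.28, 71.71], [-173.87, 95.51], [-174.79, -0.11], [-173.66, 173.66]. Speed limits (degrees/s): [136.94, 136.94, 172.46, 180, 180, 180].

## Interface

Orientations are given as [roll, pitch, yaw] about the fixed x, y, z axes, in that order (R = Rz(yaw) Ry(pitch) Rx(roll)).
In Python, from plant import r, eyes, workorder gives the robot as it stands.
- The arm moves only by the tool step_arm, never from a script. Its argument "plan" is a list of rows, each a list of 5 numbers: the shift along the tool's x, y, z each as a share of 25 cm, from -1 to 1, then the turn about the tool's z as a share of 60 degrees, from -1 to 1, then the finger opening in mm, from 0 to 87.6. In form: [[x, y, z, turn, jaw], ...]. A call has 1 to 12 rows; each row is the pose to reach, as a shift and turn from the pose commanded when the call began, along the tool's axes at that moment; what a row does not reach only later rows make up. A row lasts 1/12 s, in which the tool goes at most 41.7 mm and 7.16 degrees, less where a joint would pass 70% of its speed; a pose out of reach is approached as far as the arm can. A call with a number of a shift or a turn outside -1 to 1 is refused whole. A call with a gripper value outside its range is refused whole. The fingers move at their own pace and stop on an object; "newtons" is the grip in N (left out, the last holds). Time passes only in rows, so rows that repeat a pose let the fingers close. It gives the time, the measured TCP pose, the force, the opening and the grip force at its end, in the units of the state.
- r.get_state(): the state, without advancing time (a new reading comes with each control period).
- eyes.capture(name): name is "scene" or "top" or "wrist"; returns the picture (400x640x3 uint8, red, green, blue); there is no depth.
- eyes.camera_model(name): a dict with "fov_y" (degrees; the focal length in pixels is half the picture's height over the tangent of half this angle, whatever the lens; pixels are square), "cx", "cy" (the principal point, pixels), "world_to_cam" (4x4, takes a point from world to camera coordinates); the wrist camera has in their place "hand_eye" (4x4, takes a point from camera to tool coordinates, whose origin is the TCP and whose axes are the flange's). Camera axes: x right, y up, looking along -z (the intrinsics and any distortion apply to the point x, -y, -z); pixel columns grow to the right and rows downward; lengths in m; the calibration is good to about 2 mm. A picture is of the moment at which its call begins: read the wrist's pose just before it. camera_model takes no time and is no camera call.
- workorder.close_job(): hands the job in; it is judged then, once.
The state is a dict: "time_s": time; "joints": joint angles; "qd": joint speeds; "joint_torque": joint torques, N m; "tcp_pos": TCP position; "eef_rot": TCP orientation; "contact_force": force on the tool from outside, world axes, zero at the start; "moment": the same for the moment, N m; "gripper_width": finger opening in m; "gripper_force": force on a finger pad.
Only numpy, scipy, OpenCV 4.12 (cv2) and the standard library are available. Lean on these libraries where they do the work, as an engineer would, in place of code of your own. Each camera call takes 0.05 s, during which the arm holds its last target. There are 200 camera calls.

## Working session

There is one attempt and no reset: what is moved stays moved. The work goes in short steps, Python scripts to look and compute and a tool call to move; the robot and the scene stay as the last step left them, time stands still between calls to the robot, and variables do not carry over. Pictures are saved under pics/ and viewed, at most 14 in all, crops included, and the job is handed in when it is done.

Besides the shell and the picture viewer there is one more tool, called after ">>>" by a JSON object that holds its "op" and its "data". step_arm: Moves the arm, as the interface text tells. Its arguments: {"type":"object","properties":{"plan":{"type":"array"},"newtons":{"type":"number"}},"required":["plan"]}

```bash
ls; mkdir -p pics
python3 - <<'E'
from plant import r,eyes,workorder
import cv2,numpy as np
for n in ["scene","top"]:
    im=eyes.capture(n); cv2.imwrite(f"pics/{n}0.png",im[:,:,::-1])
    m=eyes.camera_model(n); print(n,{k:(np.round(v,4).tolist() if not isinstance(v,(str,dict)) else v) for k,v in m.items()})
m=eyes.camera_model("wrist"); print(m)
print(r.get_state())
E
```

```text
pics
scene {'fov_y': 42.7642, 'cx': 319.943, 'cy': 197.577, 'world_to_cam': [[0.4149, 0.9098, -0.0124, -0.219], [-0.6385, 0.3009, 0.7084, 0.2585], [0.6482, -0.2859, 0.7057, -1.8494], [0.0, 0.0, 0.0, 1.0]]}
top {'fov_y': 42.9557, 'cx': 321.7026, 'cy': 205.0182, 'world_to_cam': [[-0.0089, -0.9999, 0.0093, -0.0154], [0.9867, -0.0073, 0.1626, -0.5292], [-0.1625, 0.0106, 0.9866, -1.4832], [0.0, 0.0, 0.0, 1.0]]}
{'fov_y': 62.455328199303636, 'cx': 319.7494441624935, 'cy': 199.58405952587407, 'hand_eye': array([[ 1.55356746e-03,  9.66934480e-01,  2.55020190e-01,
         6.86949161e-02],
       [ 9.99998572e-01, -1.33271400e-03, -1.03881235e-03,
        -2.80290790e-04],
       [-6.64594501e-04,  2.55021440e-01, -9.66935170e-01,
        -1.57682307e-01],
       [ 0.00000000e+00,  0.00000000e+00,  0.00000000e+00,
         1.00000000e+00]])}
{'time_s': 0.1, 'joints': array([ 8.10211914e+01,  2.05873203e+01,  6.38730588e-01, -1.78553831e-02,
       -7.01347884e+01, -1.65069320e+01]), 'qd': array([ 0.06397436, -0.07520721,  0.08534304,  0.08090176, -0.02064044,
       -0.05363453]), 'joint_torque': array([-1.71730015e-03, -5.84162164e+01,  2.93752939e+01,  7.01558724e+00,
        1.02315238e-02, -3.62119977e-05]), 'tcp_pos': array([0.29027897, 0.60891435, 0.22571389]), 'eef_rot': array([ 1.79915289e+02, -7.59828533e-03, -2.54918147e+01]), 'contact_force': array([ 0.40155856, -0.35554909,  0.72925704]), 'moment': array([ 0.0009981, -0.0613254, -0.0380528]), 'gripper_force': 0.0, 'gripper_width': 0.08747128421985309}
```

View pics/scene0.png

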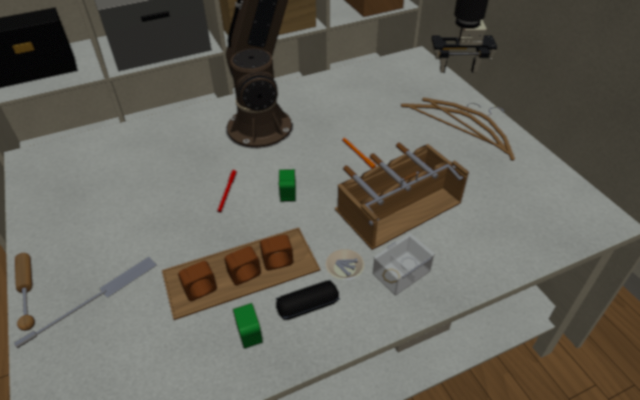

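View pics/top0.png

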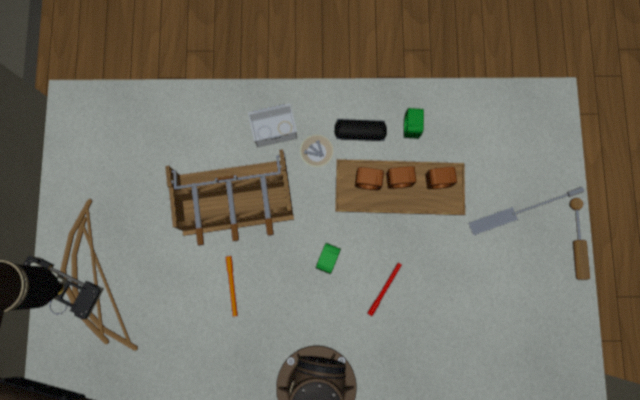

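```bash
cat > h.py <<'E'
import numpy as np,cv2
from plant import r,eyes,workorder
from scipy.spatial.transform import Rotation as R
def model(n,st=None):
    m=eyes.camera_model(n); f=200/np.tan(np.radians(m["fov_y"]/2))
    if n=="wrist":
        T=np.eye(4); T[:3,:3]=R.from_euler("xyz",st["eef_rot"],degrees=True).as_matrix(); T[:3,3]=st["tcp_pos"]
        c2w=T@m["hand_eye"]
    else: c2w=np.linalg.inv(m["world_to_cam"])
    return f,m["cx"],m["cy"],c2w
def ray(M,u,v):
    f,cx,cy,C=M; return C[:3,3],C[:3,:3]@np.array([(u-cx)/f,-(v-cy)/f,-1])
def hit(M,u,v,z):
    o,d=ray(M,u,v); return o+d*(z-o[2])/d[2]
def px(M,p):
    f,cx,cy,C=M; q=np.linalg.inv(C)@np.r_[p,1]; return np.array([cx-f*q[0]/q[2],cy+f*q[1]/q[2]])
def wrist(name):
    st=r.get_state(); im=eyes.capture("wrist")[:,:,::-1].copy(); cv2.imwrite(f"pics/{name}.png",im); return im,model("wrist",st),st
def tool(st,p):
    "world shift to point p, in tool-axis shares of 25 cm"
    return R.from_euler("xyz",st["eef_rot"],degrees=True).inv().apply(np.asarray(p)-st["tcp_pos"])/.25
E
python3 - <<'E'
import cv2,numpy as np
im=cv2.imread("pics/top0.png"); 
a=cv2.resize(im[140:250,155:300],None,fx=4,fy=4,interpolation=cv2.INTER_CUBIC)
b=cv2.resize(im[150:225,330:475],None,fx=4,fy=4,interpolation=cv2.INTER_CUBIC)[:150*2]
a=a[:440]; o=np.vstack([a,b]); o=cv2.resize(o,None,fx=.8,fy=.8); o=cv2.convertScaleAbs(o,alpha=1.6); cv2.imwrite("pics/c1.png",o); print(o.shape)
E
```

```text
(592, 464, 3)
```

View pics/c1.png

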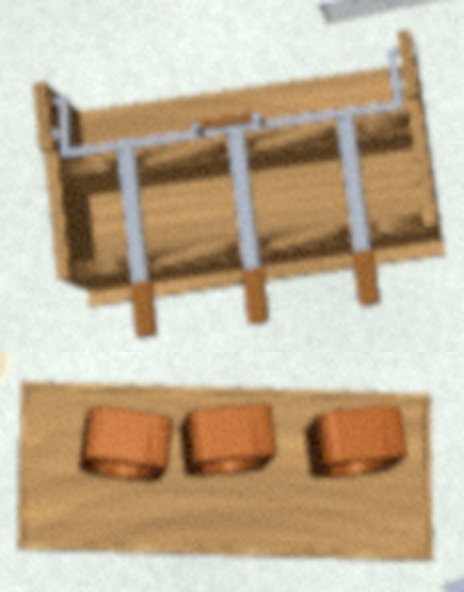

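Run:
```python
from h import *
M=model("top")
c=lambda u,v:(155+u/3.2,140+v/3.2)
J=[hit(M,*c(*p),.103) for p in [(364,250),(255,268),(139,283)]]
E=[hit(M,*c(*p),.103) for p in [(370,304),(258,322),(146,335)]]
J=np.array(J);E=np.array(E);print(J,E)
d=J[0]-J[2]; print("rod sp",np.linalg.norm(d)/2, "yaw",np.degrees(np.arctan2(d[0],-d[1])))
y=np.arctan2(d[0],-d[1]); ex=np.array([np.cos(y),np.sin(y),0])
o=((J+.062*ex).mean(0)+(E+.112*ex).mean(0))/2;print("origin",o, (J+.062*ex).mean(0),(E+.112*ex).mean(0))
print("sleeve",hit(M,*c(227,120),.149), "pred",o+ex*.06)
c2=lambda u,v:(330+u/3.2,150+(v-352)/3.2)
for n,p in zip("abc",[(130,430),(228,428),(358,430)]): print(n,hit(M,*c2(*p),.086))
print(hit(M,412,122,.08))
```

```text
[[0.48223348 0.13318333 0.103     ]
 [0.46672673 0.23046276 0.103     ]
 [0.4540376  0.33358373 0.103     ]] [[0.43358327 0.12744836 0.103     ]
 [0.41829909 0.22688459 0.103     ]
 [0.40753101 0.32596875 0.103     ]]
rod sp 0.10118711300555695 yaw 8.00881240842162
origin [0.52988665 0.2417099  0.103     ] [0.52906123 0.24104812 0.103     ] [0.53071208 0.24237168 0.103     ]
sleeve [0.59208548 0.25006832 0.149     ] pred [0.58930145 0.25006942 0.103     ]
a [ 0.61258297 -0.16444723  0.086     ]
b [ 0.61385491 -0.2550037   0.086     ]
c [ 0.61114701 -0.37513868  0.086     ]
[ 0.77480023 -0.29401292  0.08      ]
```

>>> {"op": "step_arm", "data": {"plan": [[0.75, 0.46, -0.3, -0.28, 87], [0.75, 0.46, -0.3, -0.28, 87], [0.75, 0.46, -0.3, -0.28, 87], [0.75, 0.46, -0.5, -0.56, 87], [0.75, 0.46, -0.5, -0.56, 87], [0.75, 0.46, -0.5, -0.56, 87], [0.75, 0.46, -0.5, -0.56, 0], [0.75, 0.46, -0.5, -0.56, 0], [0.75, 0.46, -0.5, -0.56, 0], [0.75, 0.46, -0.5, -0.56, 0]], "newtons": 20}}

```text
time_s: 0.93
tcp_pos: [0.4094, 0.425, 0.3499]
eef_rot: [179.9, 0.1, 8.1]
contact_force: [-0.6, 0.8, -0.0]
gripper_width: 0.0658
gripper_force: 0.0
```

Run:
```python
from h import *
st=r.get_state(); print(st["tcp_pos"],st["eef_rot"],tool(st,[.53,.242,.36]))
```

```text
[0.40943566 0.42503499 0.34990213] [1.79916328e+02 1.07521376e-01 8.10628247e+00] [ 0.37412339  0.79288676 -0.03993577]
```

>>> {"op": "step_arm", "data": {"plan": [[0.37, 0.79, -0.04, 0, 0], [0.37, 0.79, -0.04, 0, 0], [0.37, 0.79, -0.04, 0, 0], [0.37, 0.79, -0.04, 0, 0], [0.37, 0.79, -0.04, 0, 0], [0.37, 0.79, -0.04, 0, 0], [0.37, 0.79, -0.04, 0, 0], [0.37, 0.79, -0.04, 0, 0]]}}

```text
time_s: 1.6
tcp_pos: [0.5295, 0.2426, 0.3599]
eef_rot: [179.9, 0.1, 8.1]
contact_force: [-0.6, -0.2, -0.2]
gripper_width: 0.0129
gripper_force: 0.0
```

Run:
```python
from h import *
im,M,st=wrist("w1"); print(st["tcp_pos"],st["eef_rot"])
y=np.radians(8);ex=np.array([np.cos(y),np.sin(y),0]);ey=np.array([-ex[1],ex[0],0]);o=np.array([.53,.242,0])
for p in [(-.112,-.1,.103),(-.112,0,.103),(-.112,.1,.103),(-.062,-.1,.103),(-.062,0,.103),(-.062,.1,.103),(.06,0,.149)]:
    q=px(M,o+ex*p[0]+ey*p[1]+[0,0,p[2]]); print(p,q.round()); cv2.circle(im,tuple(int(x) for x in q),3,(255,0,255),1)
cv2.imwrite("pics/w1m.png",im)
```

```text
[0.52946911 0.24260475 0.35989955] [1.79937560e+02 1.35807332e-01 8.06283264e+00]
(-0.112, -0.1, 0.103) [393. 250.]
(-0.112, 0, 0.103) [320. 250.]
(-0.112, 0.1, 0.103) [246. 250.]
(-0.062, -0.1, 0.103) [396. 215.]
(-0.062, 0, 0.103) [320. 214.]
(-0.062, 0.1, 0.103) [244. 214.]
(0.06, 0, 0.149) [320. 120.]
```

View pics/w1m.png

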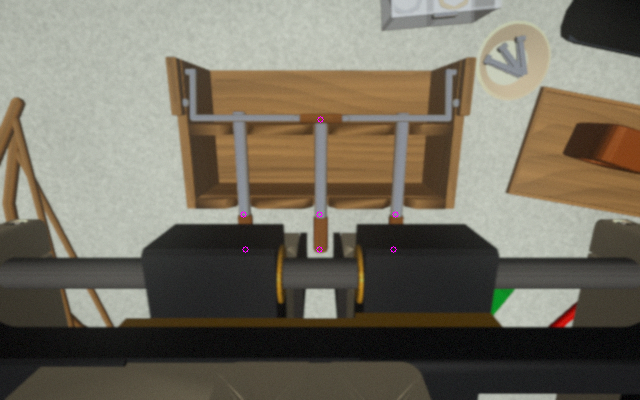

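>>> {"op": "step_arm", "data": {"plan": [[0.152, 0, 0.3, 0, 0], [0.152, 0, 0.5, 0, 0], [0.152, 0, 0.7, 0, 0], [0.152, 0, 0.8, 0, 0], [0.152, 0, 0.86, 0, 0], [0.152, 0, 0.888, 0, 0], [0.152, 0, 0.888, 0, 0], [0.152, 0, 0.888, 0, 0], [0.152, 0, 0.888, 0, 0]]}}

```text
time_s: 2.4
tcp_pos: [0.5679, 0.2493, 0.1413]
eef_rot: [-180.0, -0.1, 8.2]
contact_force: [-0.1, -0.4, 0.8]
gripper_width: 0.0007
gripper_force: 0.0
```

>>> {"op": "step_arm", "data": {"plan": [[0.03, 0, 0, 0, 0], [0.05, 0, -0.02, 0, 0], [0.065, 0, -0.03, 0, 0], [0.08, 0, -0.04, 0, 0], [0.095, 0, -0.055, 0, 0], [0.103, 0, -0.06, 0, 0], [0.13, 0, -0.073, 0, 0], [0.16, 0, -0.085, 0, 0], [0.19, 0, -0.092, 0, 0]]}}

```text
time_s: 3.15
tcp_pos: [0.6157, 0.2548, 0.1642]
eef_rot: [-179.9, -0.1, 8.1]
contact_force: [-1.2, 0.4, 1.5]
gripper_width: 0.0004
gripper_force: 0.9
```

Run:
```python
from h import *
im,M,st=wrist("w2"); print(st["tcp_pos"],st["contact_force"])
a=eyes.capture("scene")[120:260,310:490,::-1]
a=cv2.resize(a,None,fx=2.2,fy=2.2,interpolation=cv2.INTER_CUBIC)
cv2.imwrite("pics/w2c.png",np.hstack([im[:308,120:520],a[:308]]))
```

```text
[0.61571049 0.2548123  0.16420458] [-1.22370567  0.38241138  1.46294005]
```

View pics/w2c.png

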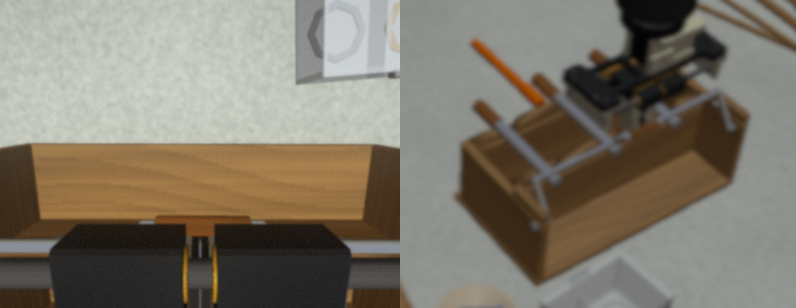

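>>> {"op": "step_arm", "data": {"plan": [[0.03, 0, 0.004, 0, 0], [0.06, 0, 0.006, 0, 0], [0.094, 0, 0.008, 0, 0], [0.125, 0, 0.018, 0, 0], [0.155, 0, 0.03, 0, 0], [0.183, 0, 0.042, 0, 0], [0.21, 0, 0.062, 0, 0], [0.24, 0, 0.082, 0, 0], [0.24, 0, 0.082, 0, 0], [0.24, 0, 0.082, 0, 0]]}}

```text
time_s: 4.08
tcp_pos: [0.674, 0.2627, 0.1408]
eef_rot: [180.0, 0.1, 8.1]
contact_force: [1.1, 0.8, -1.7]
gripper_width: 0.0003
gripper_force: 0.6
```

Run:
```python
from h import *
im,M,st=wrist("w3"); print(st["tcp_pos"],st["contact_force"])
a=eyes.capture("scene")[120:260,310:490,::-1]
a=cv2.resize(a,None,fx=2.2,fy=2.2,interpolation=cv2.INTER_CUBIC)
cv2.imwrite("pics/w3c.png",np.hstack([im[:308,120:520],a[:308]]))
```

```text
[0.67398958 0.26272437 0.14081884] [ 1.1425376   0.7933715  -1.69484075]
```

View pics/w3c.png

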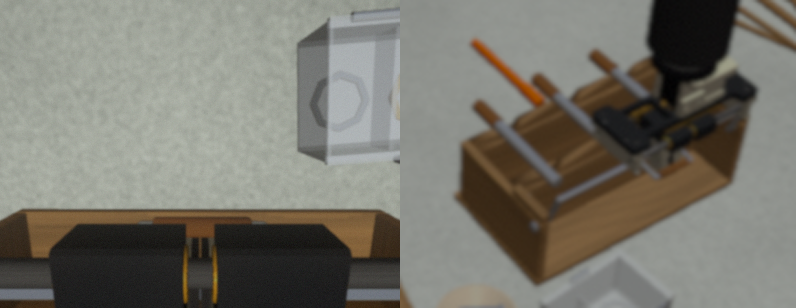

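>>> {"op": "step_arm", "data": {"plan": [[0, 0, -0.16, 0, 0], [0, 0, -0.32, 0, 0], [0, 0, -0.48, 0, 0], [-0.15, 0.06, -0.5, 0, 50], [-0.31, 0.12, -0.5, 0, 50], [-0.46, 0.18, -0.5, 0, 50], [-0.62, 0.25, -0.5, 0, 50], [-0.78, 0.32, -0.5, 0, 50], [-0.93, 0.4, -0.5, 0, 50], [-0.93, 0.4, -0.5, 0, 50], [-0.93, 0.4, -0.5, 0, 50]]}}

```text
time_s: 5.1
tcp_pos: [0.4557, 0.1297, 0.2689]
eef_rot: [-179.9, -0.2, 8.1]
contact_force: [1.0, 0.8, -0.6]
gripper_width: 0.047
gripper_force: 0.0
```

Run:
```python
from h import *
st=r.get_state(); print(st["tcp_pos"],st["eef_rot"],tool(st,[.4568,.1307,.084]))
```

```text
[0.45571114 0.12973972 0.26885152] [-179.8813315    -0.18019422    8.12959787] [ 0.00252942 -0.00165514  0.73942272]
```

The rods seated in the stand (steel with a wooden handle, top px (269,228), (235,233), (199,238)) are the ones meant. The red rod (385,290) and orange rod (232,285) are not. The brown bangles in the tray (369,177), (401,176), (441,177) are meant, and the green ones (413,122), (328,258) are not. Crop c1 shows this for the rods in the stand and the brown bangles.

>>> {"op": "step_arm", "data": {"plan": [[0, 0, 0.15, 0, 50], [0, 0, 0.3, 0, 50], [0, 0, 0.45, 0, 50], [0, 0, 0.6, 0, 50], [0, 0, 0.7, 0, 50], [0, 0, 0.739, 0, 50], [0, 0, 0.739, 0, 50], [0, 0, 0.739, 0, 30], [0, 0, 0.739, 0, 12], [0, 0, 0.739, 0, 8], [0, 0, 0.739, 0, 8], [0, 0, 0.739, 0, 8]], "newtons": 50}}

```text
time_s: 6.1
tcp_pos: [0.4582, 0.1314, 0.0832]
eef_rot: [-179.9, -0.1, 8.1]
contact_force: [0.7, 1.1, 0.4]
gripper_width: 0.0222
gripper_force: 0.0
```

>>> {"op": "step_arm", "data": {"plan": [[0, 0, 0, 0, 8], [0, 0, 0, 0, 8], [0, 0, -0.03, 0, 8], [0, 0, -0.08, 0, 8], [0, 0, -0.16, 0, 8], [0, 0, -0.28, 0, 8], [0, 0, -0.4, 0, 8], [0, 0, -0.5, 0, 8], [0, 0, -0.5, 0, 8], [0, 0, -0.5, 0, 8]]}}

```text
time_s: 6.93
tcp_pos: [0.4581, 0.1315, 0.209]
eef_rot: [-179.9, -0.2, 8.1]
contact_force: [-0.8, -0.8, -1.5]
gripper_width: 0.0186
gripper_force: 50.0
```

Run:
```python
from h import *
im,M,st=wrist("w4"); print(st["tcp_pos"],st["eef_rot"],st["gripper_width"],st["gripper_force"],st["contact_force"])
y=np.radians(st["eef_rot"][2]);ex=np.array([np.cos(y),np.sin(y),0]);g=st["tcp_pos"]+[0,0,.019]
print(px(M,g+ex*.156),px(M,g+ex*.026))
cv2.imwrite("pics/w4c.png",im[:300,120:520])
```

```text
[0.45807395 0.13149629 0.20900984] [-1.79891065e+02 -1.61127114e-01  8.11232871e+00] 0.018597896608768094 49.99065041542053 [-0.76315505 -0.75721284 -1.47607923]
[ 320.11465265 -152.79924478] [319.57150965 213.00591986]
```

View pics/w4c.png

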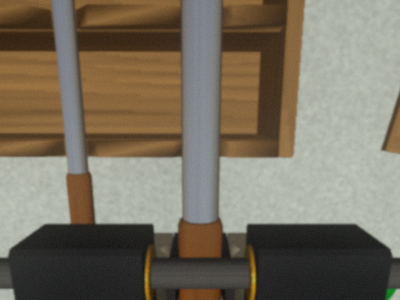

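>>> {"op": "step_arm", "data": {"plan": [[0, 0.1, -0.2, 0, 8], [0, 0.24, -0.35, 0, 8], [0, 0.38, -0.5, 0.1, 8], [0, 0.52, -0.56, 0.135, 8], [0, 0.66, -0.56, 0.135, 8], [0, 0.8, -0.56, 0.135, 8], [0, 0.95, -0.56, 0.135, 8], [0, 0.95, -0.56, 0.135, 8], [0, 0.95, -0.56, 0.135, 8]]}}

```text
time_s: 7.73
tcp_pos: [0.4905, -0.1066, 0.3454]
eef_rot: [180.0, 0.2, -0.2]
contact_force: [0.5, 1.1, -0.9]
gripper_width: 0.0188
gripper_force: 50.0
```

>>> {"op": "step_arm", "data": {"plan": [[0.06, 0.14, 0, 0, 8], [0.08, 0.28, 0, 0, 8], [0.1, 0.42, 0, 0, 8], [0.1, 0.42, 0, 0, 8], [0.1, 0.42, 0, 0, 8], [0.1, 0.42, 0, 0, 8]]}}

```text
time_s: 8.23
tcp_pos: [0.5159, -0.2084, 0.346]
eef_rot: [-180.0, 0.1, -0.0]
contact_force: [0.1, 0.8, -0.8]
gripper_width: 0.0187
gripper_force: 50.0
```

```bash
cat >> h.py <<'E'
def bangles(im,M,vis=None):
    hsv=cv2.cvtColor(im,cv2.COLOR_BGR2HSV)
    m=cv2.inRange(hsv,(4,130,60),(14,255,255)); m=cv2.morphologyEx(m,cv2.MORPH_OPEN,np.ones((5,5)))
    cs,_=cv2.findContours(m,cv2.RETR_EXTERNAL,cv2.CHAIN_APPROX_NONE); out=[]
    for c in cs:
        if cv2.contourArea(c)<900: continue
        out.append((cv2.contourArea(c),cv2.boundingRect(c)))
        if vis is not None: cv2.drawContours(vis,[c],-1,(255,0,255),1)
    return out
E
python3 - <<'E'
from h import *
im,M,st=wrist("w5"); print(st["tcp_pos"],st["eef_rot"],st["gripper_width"])
v=im.copy(); print(bangles(im,M,v)); cv2.imwrite("pics/w5m.png",cv2.resize(v[:260],None,fx=1.25,fy=1.25))
E
```

```text
[ 0.51589435 -0.20840615  0.34603315] [-1.79965353e+02  1.31717305e-01 -5.78512006e-04] 0.018675477279738117
[(947.0, (299, 222, 43, 36)), (2700.5, (426, 68, 67, 47)), (1998.0, (251, 68, 50, 49)), (2232.0, (341, 66, 54, 47))]
```

View pics/w5m.png

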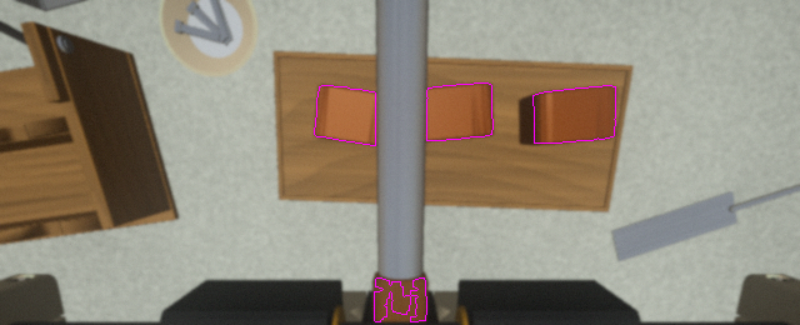

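Run:
```python
from h import *
st=dict(tcp_pos=np.array([.51589,-.2084,.346]),eef_rot=np.array([-180,.13,0]))
M=model("wrist",st)
for n,F,N in [("a",[(256,67),(298,73)],[(254,109),(299,115)]),("b",[(342,69),(392,66)],[(342,113),(394,108)]),("c",[(428,74),(492,69)],[(428,115),(492,110)])]:
    f=[hit(M,*p,.085) for p in F];q=[hit(M,*p,.085) for p in N]
    yw=[np.degrees(np.arctan2(p[0][0]-p[1][0],p[1][1]-p[0][1])) for p in (f,q)]
    print(n,np.round(f+q,4)[:,:2].tolist(),np.round(yw,1))
```

```text
a [[0.6361, -0.1329], [0.6295, -0.1826], [0.5881, -0.1281], [0.581, -0.1831]] [172.4 172.7]
b [[0.6341, -0.2349], [0.6375, -0.2941], [0.5835, -0.2359], [0.5895, -0.2993]] [-176.7 -174.6]
c [[0.6286, -0.3376], [0.6343, -0.4131], [0.5813, -0.3416], [0.5873, -0.4195]] [-175.7 -175.6]
```

>>> {"op": "step_arm", "data": {"plan": [[-0.13, -0.09, 0.1, 0.06, 8], [-0.26, -0.18, 0.2, 0.125, 8], [-0.389, -0.265, 0.33, 0.125, 8], [-0.389, -0.265, 0.46, 0.125, 8], [-0.389, -0.265, 0.6, 0.125, 8], [-0.389, -0.265, 0.74, 0.125, 8], [-0.389, -0.265, 0.8, 0.125, 8], [-0.389, -0.265, 0.8, 0.125, 8], [-0.389, -0.265, 0.8, 0.125, 8]]}}

```text
time_s: 9.03
tcp_pos: [0.4188, -0.1421, 0.1475]
eef_rot: [180.0, 0.1, -7.4]
contact_force: [-0.2, 0.2, -0.6]
gripper_width: 0.0188
gripper_force: 50.0
```

Run:
```python
from h import *
st=r.get_state(); print(st["tcp_pos"],st["eef_rot"],tool(st,[.4186,-.1421,.031]),tool(st,[.5208,-.1555,.031]))
M=model("top"); im=eyes.capture("top"); hsv=cv2.cvtColor(im,cv2.COLOR_RGB2HSV)
for lo,hi,z in [((50,150,40),(75,255,255),.04),((0,200,80),(3,255,255),.01)]:
    cs,_=cv2.findContours(cv2.inRange(hsv,lo,hi),0,1)
    for c in cs:
        if cv2.contourArea(c)>40:
            p=np.array([hit(M,*q[0],z) for q in c]); print(p.min(0).round(3),p.max(0).round(3))
```

```text
[ 0.41883615 -0.14205699  0.14750604] [ 1.79970159e+02  5.11691839e-02 -7.37159885e+00] [-4.98539904e-04  4.91163253e-05  4.66024899e-01] [0.41179961 0.00075562 0.46565706]
[ 0.329 -0.07   0.04 ] [ 0.4   -0.004  0.04 ]
[ 0.743 -0.335  0.04 ] [ 0.83  -0.276  0.04 ]
[ 0.206 -0.252  0.01 ] [ 0.353 -0.158  0.01 ]
```

>>> {"op": "step_arm", "data": {"plan": [[0, 0, 0.15, 0, 8], [0, 0, 0.3, 0, 8], [0, 0, 0.42, 0, 8], [0, 0, 0.462, 0, 8], [0, 0, 0.462, 0, 8], [0.05, 0, 0.462, 0, 8], [0.11, 0, 0.462, 0, 8], [0.17, 0, 0.462, 0, 8], [0.23, 0, 0.462, 0, 8], [0.23, 0, 0.462, 0, 8], [0.23, 0, 0.462, 0, 8]]}}

```text
time_s: 10.0
tcp_pos: [0.4783, -0.1502, 0.0338]
eef_rot: [-180.0, -0.2, -7.5]
contact_force: [-0.3, -0.6, -0.3]
gripper_width: 0.0188
gripper_force: 50.0
```

Run:
```python
from h import *
im,M,st=wrist("w6"); print(st["tcp_pos"],st["eef_rot"],st["contact_force"])
a=eyes.capture("scene")[220:320,150:330,::-1]
a=cv2.resize(a,None,fx=2.2,fy=2.2,interpolation=cv2.INTER_CUBIC)
cv2.imwrite("pics/w6c.png",np.hstack([im[:220,120:520],a[:220]]))
```

```text
[ 0.4782575  -0.15018817  0.03384962] [-179.97114127   -0.21040112   -7.46959784] [-0.27390208 -0.61603008 -0.31964355]
```

View pics/w6c.png

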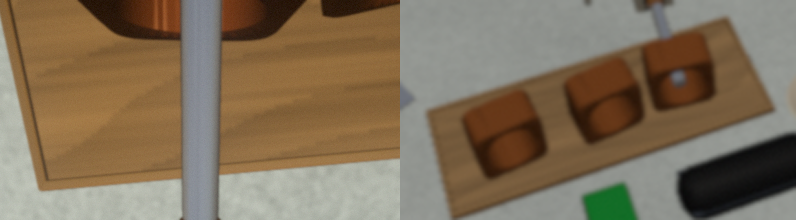

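>>> {"op": "step_arm", "data": {"plan": [[0.06, 0, 0, 0, 8], [0.12, 0, 0, 0, 8], [0.17, 0, 0, 0, 8], [0.17, 0, 0, 0, 8], [0.17, 0, -0.03, 0, 8], [0.17, 0, -0.06, 0, 8], [0.17, 0, -0.08, 0, 8], [0.17, 0, -0.1, 0, 8], [0.17, 0, -0.13, 0, 8], [0.17, 0, -0.17, 0, 8], [0.17, 0, -0.2, 0, 8], [0.17, 0, -0.22, 0, 8]]}}

```text
time_s: 11.1
tcp_pos: [0.5186, -0.1558, 0.0883]
eef_rot: [-180.0, -0.1, -7.5]
contact_force: [0.1, -0.0, -1.9]
gripper_width: 0.0187
gripper_force: 50.0
```

>>> {"op": "step_arm", "data": {"plan": [[0, 0, -0.04, 0, 8], [0, 0, -0.1, 0, 8], [0, 0, -0.17, 0, 8], [0, 0, -0.25, 0, 8], [0, 0, -0.34, 0, 8], [0, 0, -0.43, 0, 8], [0, 0, -0.5, 0, 8], [0, 0, -0.54, 0, 8], [0, 0, -0.56, 0, 8], [0, 0, -0.56, 0, 8]]}}

```text
time_s: 11.93
tcp_pos: [0.5183, -0.1558, 0.2276]
eef_rot: [-180.0, -0.1, -7.5]
contact_force: [-0.1, 0.1, -1.4]
gripper_width: 0.0188
gripper_force: 50.0
```

Run:
```python
from h import *
im,M,st=wrist("w7"); print(st["tcp_pos"],st["eef_rot"],st["contact_force"],st["gripper_width"])
a=eyes.capture("scene")[170:320,150:330,::-1]
a=cv2.resize(a,None,fx=2.2,fy=2.2,interpolation=cv2.INTER_CUBIC)
cv2.imwrite("pics/w7c.png",np.hstack([im[:330,120:520],a[:330]]))
# delta to grip above stand seat1 with yaw 8.1
print(tool(st,[.4568,.1307,.19]))
```

```text
[ 0.51830399 -0.15582329  0.22760438] [-1.79983675e+02 -7.24170938e-02 -7.48277275e+00] [-0.06473343  0.12390644 -1.41490215] 0.018800787278858772
[-0.39336422 -1.10425215  0.15023511]
```

View pics/w7c.png

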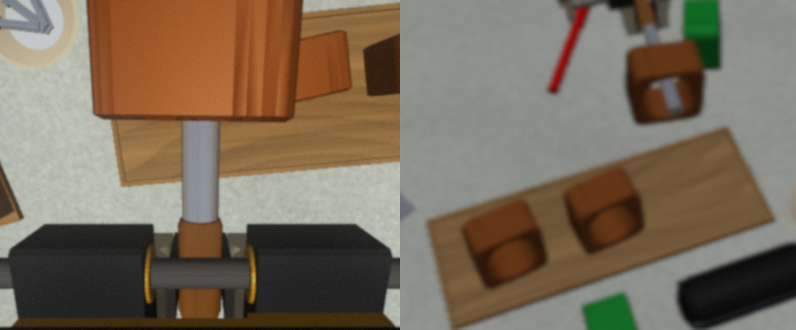

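>>> {"op": "step_arm", "data": {"plan": [[-0.005, -0.02, 0, 0, 8], [-0.02, -0.06, 0, -0.01, 8], [-0.04, -0.12, 0, -0.03, 8], [-0.06, -0.18, 0, -0.04, 8], [-0.08, -0.25, 0, -0.05, 8], [-0.11, -0.32, 0, -0.07, 8], [-0.14, -0.4, 0, -0.09, 8], [-0.17, -0.47, 0, -0.1, 8], [-0.19, -0.53, 0, -0.12, 8], [-0.205, -0.57, 0, -0.125, 8], [-0.21, -0.59, 0, -0.13, 8], [-0.21, -0.6, 0, -0.13, 8]]}}

```text
time_s: 13.03
tcp_pos: [0.4853, 0.0006, 0.2266]
eef_rot: [180.0, 0.0, 0.4]
contact_force: [-0.1, 0.3, -1.1]
gripper_width: 0.0189
gripper_force: 50.0
```

Run:
```python
from h import *
im,M,st=wrist("w8"); print(st["tcp_pos"],st["eef_rot"],tool(st,[.4568,.1307,.2276]))
```

```text
[0.48526291 0.00056436 0.22659707] [1.79994118e+02 2.16033380e-02 4.00753671e-01] [-0.11020945 -0.52132575 -0.00402367]
```

>>> {"op": "step_arm", "data": {"plan": [[-0.005, -0.02, 0, 0, 8], [-0.01, -0.06, 0, -0.01, 8], [-0.02, -0.12, 0, -0.03, 8], [-0.04, -0.19, 0, -0.05, 8], [-0.055, -0.26, 0, -0.07, 8], [-0.07, -0.33, 0, -0.09, 8], [-0.085, -0.4, 0, -0.11, 8], [-0.1, -0.46, 0, -0.12, 8], [-0.107, -0.5, 0, -0.128, 8], [-0.11, -0.52, 0, -0.128, 8], [-0.11, -0.521, 0, -0.128, 8], [-0.11, -0.521, 0, -0.128, 8]]}}

```text
time_s: 14.08
tcp_pos: [0.4574, 0.1297, 0.2267]
eef_rot: [180.0, 0.0, 8.0]
contact_force: [-0.6, -0.6, -1.7]
gripper_width: 0.0187
gripper_force: 50.0
```

```bash
cat >> h.py <<'E'
def onrod(tag):
    "gap of handle end and bangle near top edge from grip, along the rod (m)"
    im,M,st=wrist(tag); y=np.radians(st["eef_rot"][2]);ex=np.array([np.cos(y),np.sin(y),0]);g=st["tcp_pos"]+[0,0,.019]
    hsv=cv2.cvtColor(im,cv2.COLOR_BGR2HSV); br=cv2.inRange(hsv,(4,130,40),(16,255,255))
    col=br[:,314:327].mean(1)>128; rows=np.where(col)[0]; e=np.where(np.diff(rows)>5)[0]
    print("rows",[(rows[i],rows[i+1]) for i in e])
    for i in e:
        a=(hit(M,320,rows[i+1],g[2]+.010)-g)@ex; b=(hit(M,320,rows[i],g[2]+.018)-g)@ex
        print("handle end %.4f (26mm) bangle near edge %.4f (63)"%(a,b))
    print(st["tcp_pos"],st["eef_rot"],st["contact_force"]); return im,M,st
E
python3 - <<'E'
from h import *
im,M,st=onrod("w9"); print(tool(st,[.4568,.1307,.084]))
E
```

```text
rows [(np.int64(119), np.int64(224)), (np.int64(257), np.int64(289))]
handle end 0.0244 (26mm) bangle near edge 0.0666 (63)
handle end -0.0054 (26mm) bangle near edge 0.0134 (63)
[0.45738486 0.12971891 0.22673986] [1.79990646e+02 1.19734248e-02 7.99998853e+00] [-0.61840259 -0.63817988 -1.68311041]
[-0.00165118 -0.00430495  0.5709591 ]
```

>>> {"op": "step_arm", "data": {"plan": [[0, -0.006, 0.05, 0, 8], [0, -0.006, 0.12, 0, 8], [0, -0.006, 0.2, 0, 8], [0, -0.006, 0.28, 0, 8], [0, -0.006, 0.36, 0, 8], [0, -0.006, 0.43, 0, 8], [0, -0.006, 0.49, 0, 8], [0, -0.006, 0.53, 0, 8], [0, -0.006, 0.555, 0, 8], [0, -0.006, 0.57, 0, 8], [0, -0.006, 0.57, 0, 8], [0, -0.006, 0.57, 0, 8]]}}

```text
time_s: 15.13
tcp_pos: [0.4576, 0.1312, 0.0848]
eef_rot: [-180.0, -0.0, 8.0]
contact_force: [0.0, -0.1, -1.5]
gripper_width: 0.0186
gripper_force: 50.0
```

Run:
```python
from h import *
onrod("w10")
```

```text
rows [(np.int64(120), np.int64(225)), (np.int64(257), np.int64(289))]
handle end 0.0240 (26mm) bangle near edge 0.0662 (63)
handle end -0.0054 (26mm) bangle near edge 0.0134 (63)
[0.45759385 0.13122105 0.08478401] [-1.79993008e+02 -3.60012256e-02  7.97822922e+00] [ 0.03258361 -0.05530211 -1.50003132]
```

>>> {"op": "step_arm", "data": {"plan": [[0, 0, 0.006, 0, 8], [0, 0, 0.008, 0, 8], [0, 0, 0.008, 0, 22], [0, 0, 0.008, 0, 30], [0, 0, 0.008, 0, 50], [0, 0, 0.008, 0, 50], [0, 0, 0.008, 0, 50], [0, 0, -0.1, 0, 50], [0, 0, -0.25, 0, 50], [0, 0, -0.4, 0, 50], [0, 0, -0.55, 0, 50], [0, 0, -0.6, 0, 50]]}}

```text
time_s: 16.18
tcp_pos: [0.4593, 0.1322, 0.2401]
eef_rot: [-179.9, -0.4, 8.0]
contact_force: [1.5, -0.0, 0.4]
gripper_width: 0.0499
gripper_force: 0.0
```

Run:
```python
from h import *
im,M,st=wrist("w11"); print(st["tcp_pos"],st["gripper_width"],tool(st,[.5311-.0871-.0139*0,.242-.01225,.084]))
cv2.imwrite("pics/w11c.png",im[:300,:560])
```

```text
[0.45925664 0.13218631 0.24013046] 0.04988451362597917 [-0.01044318 -0.39339875  0.62544299]
```

View pics/w11c.png

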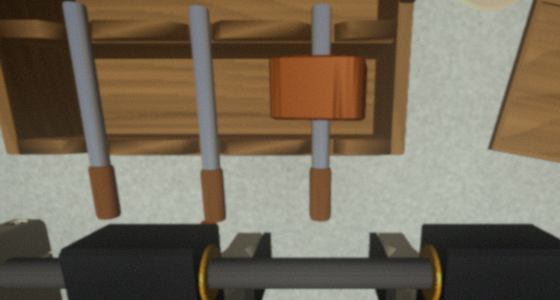

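>>> {"op": "step_arm", "data": {"plan": [[-0.01, -0.15, 0, 0, 50], [-0.01, -0.3, 0, 0, 50], [-0.01, -0.393, 0.1, 0, 50], [-0.01, -0.393, 0.25, 0, 50], [-0.01, -0.393, 0.4, 0, 50], [-0.01, -0.393, 0.54, 0, 50], [-0.01, -0.393, 0.61, 0, 50], [-0.01, -0.393, 0.625, 0, 50], [-0.01, -0.393, 0.625, 0, 20], [-0.01, -0.393, 0.625, 0, 8], [-0.01, -0.393, 0.625, 0, 8], [-0.01, -0.393, 0.625, 0, 8]], "newtons": 50}}

```text
time_s: 17.23
tcp_pos: [0.4418, 0.229, 0.0796]
eef_rot: [-179.9, -0.1, 8.0]
contact_force: [-0.2, 0.4, -0.7]
gripper_width: 0.0287
gripper_force: 0.0
```

>>> {"op": "step_arm", "data": {"plan": [[0, 0, 0, 0, 8], [0, 0, 0, 0, 8], [0, 0, 0, 0, 8], [0, 0, -0.05, 0, 8], [0, 0, -0.15, 0, 8], [0, 0, -0.3, 0, 8], [0, 0, -0.45, 0, 8], [0, 0, -0.6, 0, 8], [0, 0.1, -0.75, 0, 8], [0, 0.25, -0.9, 0, 8], [0, 0.4, -1, 0, 8], [0, 0.4, -1, 0, 8]]}}

```text
time_s: 18.23
tcp_pos: [0.4556, 0.127, 0.3323]
eef_rot: [-179.9, -0.3, 8.0]
contact_force: [0.5, 0.5, -0.1]
gripper_width: 0.0188
gripper_force: 50.0
```

Run:
```python
from h import *
im,M,st=onrod("w12"); print(st["gripper_width"],st["gripper_force"],tool(st,[.51,-.315,.346]))
```

```text
rows [(np.int64(257), np.int64(289))]
handle end -0.0055 (26mm) bangle near edge 0.0132 (63)
[0.45558095 0.12703012 0.3322687 ] [-179.91200238   -0.28034729    7.9916834 ] [ 0.49578526  0.53156011 -0.14379058]
0.018817175383197913 49.99751687049866 [-0.02998936  1.78112566 -0.05780821]
```

>>> {"op": "step_arm", "data": {"plan": [[0, 0.12, 0, 0, 8], [0, 0.27, -0.02, 0.05, 8], [0, 0.42, -0.04, 0.1, 8], [0, 0.57, -0.06, 0.133, 8], [0, 0.72, -0.06, 0.133, 8], [0, 0.87, -0.06, 0.133, 8], [0, 1, -0.06, 0.133, 8], [0, 1, -0.06, 0.133, 8], [0, 1, -0.06, 0.133, 8]]}}

```text
time_s: 19.03
tcp_pos: [0.4892, -0.1199, 0.3424]
eef_rot: [-180.0, 0.1, -0.2]
contact_force: [0.0, -0.1, -1.7]
gripper_width: 0.0186
gripper_force: 50.0
```

>>> {"op": "step_arm", "data": {"plan": [[0.06, 0.12, 0, 0, 8], [0.1, 0.25, 0, 0, 8], [0.1, 0.27, 0, 0, 8], [0.1, 0.27, 0, 0, 8], [0.1, 0.27, 0, 0, 8]]}}

```text
time_s: 19.45
tcp_pos: [0.5145, -0.1851, 0.3426]
eef_rot: [-180.0, 0.0, 0.0]
contact_force: [-0.9, 0.2, -1.6]
gripper_width: 0.0184
gripper_force: 50.0
```

Run:
```python
from h import *
im,M,st=wrist("w13"); print(st["tcp_pos"],st["eef_rot"],st["gripper_width"])
v=im.copy(); print(bangles(im,M,v)); cv2.imwrite("pics/w13m.png",cv2.resize(v[:200,200:600],None,fx=2,fy=2))
```

```text
[ 0.51450699 -0.18508201  0.34264591] [-1.79974507e+02  4.84942805e-02  5.52648795e-03] 0.01843609658961586
[(1021.5, (298, 222, 44, 36)), (2663.5, (0, 120, 71, 49)), (2783.5, (446, 67, 68, 48)), (2749.0, (348, 65, 66, 48))]
```

View pics/w13m.png

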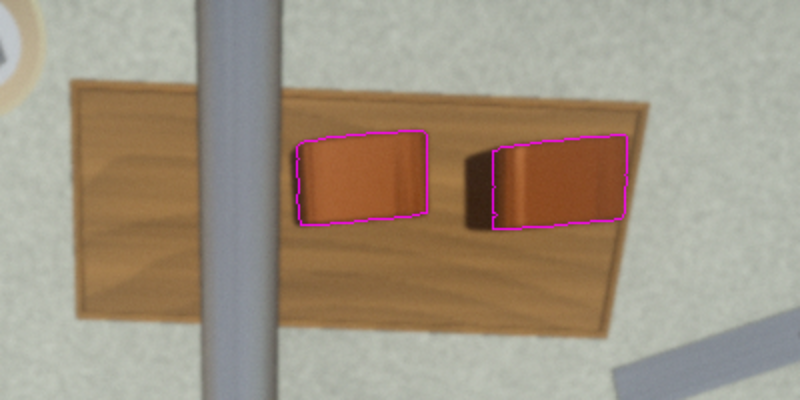

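```bash
cat >> h.py <<'E'
def pose(im,M,box):
    x,y,w,h=box; hsv=cv2.cvtColor(im,cv2.COLOR_BGR2HSV); m=cv2.inRange(hsv,(4,130,60),(14,255,255))[y:y+h,x:x+w]
    m=cv2.morphologyEx(m,cv2.MORPH_OPEN,np.ones((5,5)))
    us=np.arange(8,w-8); top=np.array([m[:,u].argmax() for u in us]); bot=np.array([h-1-m[::-1,u].argmax() for u in us])
    P=[np.polyfit(us+x,e+y,1) for e in (top,bot+1)]
    E=[[hit(M,u,np.polyval(p,u),.085) for u in (x,x+w)] for p in P]
    c=np.mean([q for e in E for q in e],0); d=[e[0]-e[1] for e in E]
    return c.round(4),[np.degrees(np.arctan2(-v[0],v[1])).round(1) for v in d],np.linalg.norm((d[0]+d[1])/2).round(4)
E
python3 - <<'E'
from h import *
im=cv2.imread("pics/w13.png")
M=model("wrist",dict(tcp_pos=np.array([.51451,-.18508,.34265]),eef_rot=np.array([-180,.05,0])))
st=r.get_state()
for b in [(348,65,66,48),(446,67,68,48)]:
    c,yw,w=pose(im,M,b); print(c,yw,w); y=np.radians(np.mean(yw)); ex=np.array([np.cos(y),np.sin(y),0])
    c=c.copy();c[2]=.031; print("start",c-.191*ex,tool(st,c-.191*ex),"end",tool(st,c-.088*ex))
E
```

```text
[ 0.61   -0.2584  0.085 ] [np.float64(5.1), np.float64(5.3)] 0.079
start [ 0.41978608 -0.27571082  0.031     ] [-0.37892185  0.36382222  1.24781697] end [0.0314154  0.32684467 1.24773273]
[ 0.6075 -0.3772  0.085 ] [np.float64(5.9), np.float64(5.1)] 0.081
start [ 0.41737933 -0.39550654  0.031     ] [-0.3889729   0.84299635  1.24765043] end [0.02116511 0.80387079 1.247567  ]
```

>>> {"op": "step_arm", "data": {"plan": [[-0.13, 0.12, 0.05, -0.04, 8], [-0.26, 0.24, 0.1, -0.087, 8], [-0.379, 0.364, 0.2, -0.087, 8], [-0.379, 0.364, 0.35, -0.087, 8], [-0.379, 0.364, 0.5, -0.087, 8], [-0.379, 0.364, 0.65, -0.087, 8], [-0.379, 0.364, 0.8, -0.087, 8], [-0.379, 0.364, 0.92, -0.087, 8], [-0.379, 0.364, 1, -0.087, 8], [-0.379, 0.364, 1, -0.087, 8]]}}

```text
time_s: 20.33
tcp_pos: [0.4174, -0.2748, 0.0895]
eef_rot: [-179.8, 0.4, 5.3]
contact_force: [0.2, 0.4, -1.6]
gripper_width: 0.0186
gripper_force: 50.0
```

Run:
```python
from h import *
im,M,st=wrist("w14"); print(st["tcp_pos"],st["eef_rot"],tool(st,[.4198,-.2757,.031]),tool(st,[.5224,-.2664,.031]))
```

```text
[ 0.41735189 -0.27480681  0.08949619] [-179.8398082     0.35154108    5.2810452 ] [0.01085746 0.00511288 0.23390916] [0.42293157 0.00583742 0.23137879]
```

>>> {"op": "step_arm", "data": {"plan": [[0, 0.004, 0.12, 0, 8], [0, 0.004, 0.22, 0, 8], [0, 0.004, 0.234, 0, 8], [0.05, 0.004, 0.234, 0, 8], [0.11, 0.004, 0.234, 0, 8], [0.17, 0.004, 0.234, 0, 8], [0.24, 0.004, 0.234, 0, 8], [0.24, 0.004, 0.234, 0, 8]]}}

```text
time_s: 21.05
tcp_pos: [0.4856, -0.2726, 0.0378]
eef_rot: [179.8, -0.3, 5.4]
contact_force: [1.1, -0.5, 0.1]
gripper_width: 0.0187
gripper_force: 50.0
```

Run:
```python
from h import *
im,M,st=wrist("w15"); print(st["tcp_pos"],st["eef_rot"],st["contact_force"],tool(st,[.5224,-.2664,.031]))
s=eyes.capture("scene"); Ms=model("scene"); y=np.radians(st["eef_rot"][2]);ex=np.array([np.cos(y),np.sin(y),0]);g=st["tcp_pos"]+[0,0,.023]
t=px(Ms,g+ex*.156); print("tip px",t, s[int(t[1])-3:int(t[1])+4,int(t[0])-3:int(t[0])+4].reshape(-1,3).mean(0))
# bangle silhouette in the wrist view near edge
hsv=cv2.cvtColor(im,cv2.COLOR_BGR2HSV); m=cv2.inRange(hsv,(4,130,15),(14,255,255)); print(cv2.boundingRect(m[:60]))
```

```text
[ 0.48557743 -0.27262274  0.03780632] [179.84446725  -0.32581982   5.38366336] [ 1.06725678 -0.54564348  0.13650293] [ 0.14881868 -0.01103789  0.02804215]
tip px [246.80304585 269.43168209] [92.73469388 75.06122449 66.67346939]
(2, 0, 638, 60)
```

>>> {"op": "step_arm", "data": {"plan": [[0.03, -0.004, 0.02, 0, 8], [0.08, -0.008, 0.02, 0, 8], [0.13, -0.01, 0.02, 0, 8], [0.148, -0.01, 0.02, 0, 8], [0.148, -0.01, 0.02, 0, 8], [0.148, -0.01, -0.01, 0, 8], [0.148, -0.01, -0.04, 0, 8], [0.148, -0.01, -0.06, 0, 8], [0.148, -0.01, -0.08, 0, 8], [0.148, -0.01, -0.11, 0, 8], [0.148, -0.01, -0.14, 0, 8], [0.148, -0.01, -0.17, 0, 8]]}}

```text
time_s: 22.15
tcp_pos: [0.5163, -0.2666, 0.078]
eef_rot: [180.0, -0.0, 5.2]
contact_force: [0.9, 0.7, -1.6]
gripper_width: 0.0185
gripper_force: 50.0
```

>>> {"op": "step_arm", "data": {"plan": [[0, 0, -0.04, 0, 8], [0, 0, -0.1, 0, 8], [0, 0, -0.17, 0, 8], [0, 0, -0.25, 0, 8], [0, 0, -0.34, 0, 8], [0, 0, -0.43, 0, 8], [0, 0, -0.5, 0, 8], [0, 0, -0.56, 0, 8], [0, 0, -0.6, 0, 8], [0, 0, -0.6, 0, 8]]}}

```text
time_s: 22.98
tcp_pos: [0.5175, -0.2669, 0.23]
eef_rot: [179.9, -0.2, 5.2]
contact_force: [-0.0, 0.1, -1.9]
gripper_width: 0.0185
gripper_force: 50.0
```

Run:
```python
from h import *
im,M,st=onrod("w16"); print(tool(st,[.4435,.2300,st["tcp_pos"][2]]))
```

```text
rows [(np.int64(106), np.int64(224)), (np.int64(257), np.int64(289))]
handle end 0.0243 (26mm) bangle near edge 0.0709 (63)
handle end -0.0055 (26mm) bangle near edge 0.0132 (63)
[ 0.51747222 -0.2669238   0.23002304] [179.90929569  -0.23323307   5.24988469] [-0.04767722  0.08994989 -1.90214585]
[-0.11277337 -2.00642752 -0.00363542]
```

>>> {"op": "step_arm", "data": {"plan": [[0, -0.02, 0, 0, 8], [-0.005, -0.07, 0, 0, 8], [-0.01, -0.15, 0, 0, 8], [-0.015, -0.24, 0, 0, 8], [-0.02, -0.34, 0, 0, 8], [-0.025, -0.45, 0, 0, 8], [-0.03, -0.56, 0, 0, 8], [-0.035, -0.67, 0, 0, 8], [-0.04, -0.77, 0, 0, 8], [-0.045, -0.86, 0, 0, 8], [-0.05, -0.94, 0, 0, 8], [-0.055, -1, 0, 0, 8]]}}

```text
time_s: 24.03
tcp_pos: [0.4785, -0.0169, 0.2261]
eef_rot: [-180.0, 0.1, 5.3]
contact_force: [0.9, -0.3, -2.1]
gripper_width: 0.0187
gripper_force: 50.0
```

>>> {"op": "step_arm", "data": {"plan": [[-0.005, -0.06, 0, 0, 8], [-0.01, -0.12, 0, 0, 8], [-0.015, -0.2, 0, -0.01, 8], [-0.02, -0.29, 0, -0.02, 8], [-0.025, -0.39, 0, -0.03, 8], [-0.03, -0.49, 0, -0.04, 8], [-0.035, -0.59, 0, -0.047, 8], [-0.04, -0.69, 0, -0.047, 8], [-0.045, -0.78, 0, -0.047, 8], [-0.05, -0.84, 0, -0.047, 8], [-0.055, -0.88, 0, -0.047, 8], [-0.055, -0.9, 0, -0.047, 8]]}}

```text
time_s: 25.03
tcp_pos: [0.4446, 0.205, 0.2262]
eef_rot: [180.0, 0.1, 8.1]
contact_force: [-0.1, 0.2, -1.1]
gripper_width: 0.0187
gripper_force: 50.0
```

Run:
```python
from h import *
im,M,st=onrod("w17"); print(tool(st,[.4430,.2300,.082]))
```

```text
rows [(np.int64(106), np.int64(225)), (np.int64(257), np.int64(289))]
handle end 0.0240 (26mm) bangle near edge 0.0711 (63)
handle end -0.0053 (26mm) bangle near edge 0.0134 (63)
[0.44457539 0.20504024 0.22622205] [1.79967083e+02 7.62519346e-02 8.13696740e+00] [-0.05640573  0.19887028 -1.09981732]
[ 0.00866082 -0.10005723  0.57681982]
```

>>> {"op": "step_arm", "data": {"plan": [[-0.003, -0.04, 0, 0, 8], [-0.003, -0.08, 0, 0, 8], [-0.003, -0.1, 0, 0, 8], [-0.003, -0.1, 0, 0, 8], [-0.003, -0.1, 0, 0, 8], [-0.003, -0.1, 0, 0, 8], [-0.003, -0.1, 0, 0, 8], [-0.003, -0.1, 0.03, 0, 8], [-0.003, -0.1, 0.06, 0, 8], [-0.003, -0.1, 0.09, 0, 8]]}}

```text
time_s: 25.92
tcp_pos: [0.4413, 0.2283, 0.2036]
eef_rot: [180.0, 0.0, 8.0]
contact_force: [0.1, -0.1, -2.5]
gripper_width: 0.0186
gripper_force: 50.0
```

Run:
```python
from h import *
im,M,st=wrist("w18"); print(st["tcp_pos"],tool(st,[.4430-.003,.2296,.080]))
```

```text
[0.44129119 0.22826857 0.2035758 ] [-0.00418719 -0.00600616  0.49430464]
```

>>> {"op": "step_arm", "data": {"plan": [[0, -0.004, 0.05, 0, 8], [0, -0.004, 0.11, 0, 8], [0, -0.004, 0.18, 0, 8], [0, -0.004, 0.25, 0, 8], [0, -0.004, 0.32, 0, 8], [0, -0.004, 0.38, 0, 8], [0, -0.004, 0.43, 0, 8], [0, -0.004, 0.47, 0, 8], [0, -0.004, 0.485, 0, 8], [0, -0.004, 0.494, 0, 8], [0, -0.004, 0.494, 0, 8], [0, -0.004, 0.494, 0, 8]]}}

```text
time_s: 26.97
tcp_pos: [0.4417, 0.2299, 0.0816]
eef_rot: [-180.0, -0.0, 8.1]
contact_force: [0.2, 0.1, -2.1]
gripper_width: 0.0189
gripper_force: 50.0
```

>>> {"op": "step_arm", "data": {"plan": [[0, 0, 0.005, 0, 8], [0, 0, 0.008, 0, 8], [0, 0, 0.008, 0, 8], [0, 0, 0.008, 0, 22], [0, 0, 0.008, 0, 30], [0, 0, 0.008, 0, 50], [0, 0, 0.008, 0, 50], [0, 0, 0.008, 0, 50], [0, 0, -0.12, 0, 50], [0, 0, -0.28, 0, 50], [0, 0, -0.45, 0, 50], [0, 0, -0.6, 0, 50]]}}

```text
time_s: 27.97
tcp_pos: [0.4412, 0.2293, 0.2334]
eef_rot: [180.0, -0.0, 8.1]
contact_force: [0.4, 0.3, 0.4]
gripper_width: 0.0501
gripper_force: 0.0
```

```bash
cat >> h.py <<'E'
def stand(im,M,S=(.531,.2427,8.05)):
    "positions of brown bangle tops over the stand, in stand axes, and rod handle ends"
    y=np.radians(S[2]);ex=np.array([np.cos(y),np.sin(y),0]);ey=np.array([-ex[1],ex[0],0]);o=np.array([S[0],S[1],0])
    m=cv2.inRange(cv2.cvtColor(im,cv2.COLOR_BGR2HSV),(4,150,60),(12,255,255)); m=cv2.morphologyEx(m,cv2.MORPH_OPEN,np.ones((3,3)))
    for c in cv2.findContours(m,0,1)[0]:
        if cv2.contourArea(c)<250: continue
        x,yy,w,h=cv2.boundingRect(c); z=.12 if w>60 else .11
        P=[hit(M,u,v,z)-o for u,v in [(x,yy),(x+w,yy+h)]]
        print((x,yy,w,h),[(round(1e3*p@ex),round(1e3*p@ey)) for p in P])
E
python3 - <<'E'
from h import *
im,M,st=wrist("w19"); print(st["tcp_pos"],st["gripper_width"]); stand(im,M)
print(tool(st,[.531-.0871-.0140,.2427-.0123+.099,.080]))
E
```

```text
[0.4412125  0.22932302 0.23337966] 0.050081274759905064
(385, 47, 24, 66) [(28, -52), (-22, -74)]
(440, 46, 53, 68) [(29, -95), (-23, -144)]
(275, 41, 103, 70) [(30, 33), (-21, -47)]
[ 0.01111185 -0.40272152  0.61350713]
```

>>> {"op": "step_arm", "data": {"plan": [[0.01, -0.15, 0, 0, 50], [0.01, -0.3, 0, 0, 50], [0.01, -0.402, 0.1, 0, 50], [0.01, -0.402, 0.25, 0, 50], [0.01, -0.402, 0.4, 0, 50], [0.01, -0.402, 0.54, 0, 50], [0.01, -0.402, 0.6, 0, 50], [0.01, -0.402, 0.61, 0, 50], [0.01, -0.402, 0.61, 0, 50], [0.01, -0.402, 0.61, 0, 20], [0.01, -0.402, 0.61, 0, 8], [0.01, -0.402, 0.61, 0, 8]]}}

```text
time_s: 29.02
tcp_pos: [0.4304, 0.3303, 0.0802]
eef_rot: [-179.9, -0.1, 8.1]
contact_force: [0.5, 0.4, -0.5]
gripper_width: 0.0351
gripper_force: 0.0
```

>>> {"op": "step_arm", "data": {"plan": [[0, 0, 0, 0, 8], [0, 0, 0, 0, 8], [0, 0, 0, 0, 8], [0, 0, -0.05, 0, 8], [0, 0, -0.15, 0, 8], [0, 0, -0.3, 0, 8], [0, 0, -0.45, 0, 8], [0, 0, -0.6, 0, 8], [0, 0.1, -0.75, 0, 8], [0, 0.25, -0.9, 0, 8], [0, 0.4, -1, 0, 8], [0, 0.4, -1, 0, 8]]}}

```text
time_s: 30.02
tcp_pos: [0.4445, 0.2283, 0.3329]
eef_rot: [-179.9, -0.3, 8.0]
contact_force: [0.2, 0.4, -0.5]
gripper_width: 0.0188
gripper_force: 49.9
```

Run:
```python
from h import *
im,M,st=onrod("w20"); print(st["gripper_width"],st["gripper_force"]); stand(im,M); cv2.imwrite("pics/w20c.png",im[:260,:560])
```

```text
rows [(np.int64(257), np.int64(289))]
handle end -0.0055 (26mm) bangle near edge 0.0132 (63)
[0.44447025 0.22834942 0.33288522] [-179.85428221   -0.2668435     8.04097973] [ 0.24535157  0.35917284 -0.49280619]
0.01875389902050447 49.94043231010437
(369, 70, 15, 46) [(27, -55), (-22, -74)]
(418, 68, 26, 49) [(29, -108), (-23, -141)]
(343, 66, 19, 48) [(31, -27), (-19, -49)]
(289, 66, 13, 48) [(31, 32), (-20, 18)]
```

View pics/w20c.png

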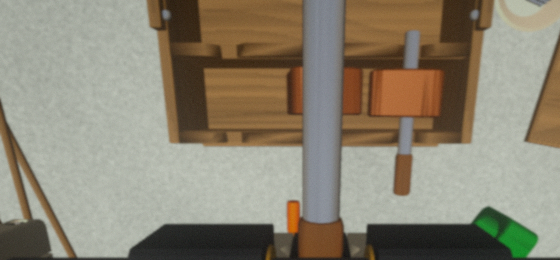

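>>> {"op": "step_arm", "data": {"plan": [[0, 0.12, 0, 0, 8], [0, 0.27, -0.02, 0, 8], [0, 0.42, -0.04, 0, 8], [0, 0.57, -0.06, 0, 8], [0, 0.72, -0.06, 0, 8], [0, 0.87, -0.06, 0, 8], [0, 1, -0.06, 0, 8], [0, 1, -0.06, 0, 8]]}}

```text
time_s: 30.73
tcp_pos: [0.4785, -0.0213, 0.3431]
eef_rot: [180.0, 0.1, 7.8]
contact_force: [-0.4, -0.1, -1.0]
gripper_width: 0.0187
gripper_force: 49.9
```

>>> {"op": "step_arm", "data": {"plan": [[0, 0.12, 0, 0, 8], [0.02, 0.27, 0, 0.05, 8], [0.04, 0.42, 0, 0.1, 8], [0.06, 0.57, 0, 0.133, 8], [0.1, 0.72, 0, 0.133, 8], [0.14, 0.87, 0, 0.133, 8], [0.14, 1, 0, 0.133, 8], [0.14, 1, 0, 0.133, 8], [0.14, 1, 0, 0.133, 8]]}}

```text
time_s: 31.48
tcp_pos: [0.5483, -0.261, 0.3417]
eef_rot: [-180.0, 0.2, -0.1]
contact_force: [0.2, 0.4, -0.6]
gripper_width: 0.0189
gripper_force: 49.9
```

Run:
```python
from h import *
im,M,st=wrist("w21"); print(st["tcp_pos"],st["eef_rot"],st["gripper_width"])
for a,b in bangles(im,M):
    c,yw,w=pose(im,M,b); print(b,c,yw,w)
```

```text
[ 0.54828148 -0.2610304   0.34166108] [-1.79954543e+02  1.67750880e-01 -1.04216023e-01] 0.018878576355224663
(298, 222, 45, 36) [ 0.4521 -0.2622  0.085 ] [np.float64(-6.8), np.float64(-25.3)] 0.063
(383, 96, 66, 46) [ 0.6077 -0.3785  0.085 ] [np.float64(5.4), np.float64(5.4)] 0.0803
```

>>> {"op": "step_arm", "data": {"plan": [[-0.13, 0.12, 0, -0.04, 8], [-0.26, 0.24, 0.05, -0.092, 8], [-0.4, 0.4, 0.1, -0.092, 8], [-0.523, 0.54, 0.2, -0.092, 8], [-0.523, 0.54, 0.35, -0.092, 8], [-0.523, 0.54, 0.5, -0.092, 8], [-0.523, 0.54, 0.65, -0.092, 8], [-0.523, 0.54, 0.8, -0.092, 8], [-0.523, 0.54, 0.92, -0.092, 8], [-0.523, 0.54, 1, -0.092, 8], [-0.523, 0.54, 1, -0.092, 8], [-0.523, 0.54, 1, -0.092, 8]]}}

```text
time_s: 32.53
tcp_pos: [0.4179, -0.3939, 0.0935]
eef_rot: [-180.0, 0.1, 5.7]
contact_force: [0.9, 0.2, -0.5]
gripper_width: 0.0187
gripper_force: 49.9
```

Run:
```python
from h import *
im,M,st=wrist("w22"); print(st["tcp_pos"],st["eef_rot"],tool(st,[.4175,-.396,.029]),tool(st,[.5201,-.3863,.029]))
```

```text
[ 0.4179314  -0.3938779   0.09350761] [-1.79962915e+02  8.85124491e-02  5.68479269e+00] [-0.00215933  0.00844274  0.25802866] [0.41006515 0.01048559 0.25739051]
```

>>> {"op": "step_arm", "data": {"plan": [[0, 0.009, 0.12, 0, 8], [0, 0.009, 0.22, 0, 8], [0, 0.009, 0.258, 0, 8], [0, 0.009, 0.258, 0, 8], [0.05, 0.009, 0.258, 0, 8], [0.1, 0.009, 0.258, 0, 8], [0.16, 0.009, 0.258, 0, 8], [0.22, 0.01, 0.258, 0, 8], [0.25, 0.01, 0.258, 0, 8], [0.25, 0.01, 0.258, 0, 8]]}}

```text
time_s: 33.42
tcp_pos: [0.4831, -0.3912, 0.0294]
eef_rot: [179.9, -0.1, 5.7]
contact_force: [-0.7, 0.2, -0.1]
gripper_width: 0.0189
gripper_force: 49.9
```

Run:
```python
from h import *
im,M,st=wrist("w23"); print(st["tcp_pos"],st["eef_rot"],st["contact_force"],tool(st,[.5165,-.3866,.029]))
m=cv2.inRange(cv2.cvtColor(im,cv2.COLOR_BGR2HSV),(0,130,15),(14,255,255))[:90]; print([cv2.boundingRect(c) for c in cv2.findContours(m,0,1)[0] if cv2.contourArea(c)>200])
```

```text
[ 0.48306246 -0.39116415  0.02942671] [ 1.79947559e+02 -7.36182214e-02  5.69175933e+00] [-0.66720905  0.20540503 -0.06014033] [ 0.13489908 -0.00490341  0.00187568]
[(203, 0, 254, 49)]
```

>>> {"op": "step_arm", "data": {"plan": [[0.04, 0, 0, 0, 8], [0.09, 0, 0, 0, 8], [0.135, -0.003, 0, 0, 8], [0.135, -0.003, 0, 0, 8], [0.135, -0.003, -0.03, 0, 8], [0.135, -0.003, -0.06, 0, 8], [0.135, -0.003, -0.08, 0, 8], [0.135, -0.003, -0.1, 0, 8], [0.135, -0.003, -0.12, 0, 8], [0.135, -0.003, -0.15, 0, 8], [0.135, -0.003, -0.18, 0, 8], [0.135, -0.003, -0.2, 0, 8]]}}

```text
time_s: 34.47
tcp_pos: [0.5141, -0.3875, 0.0804]
eef_rot: [180.0, -0.1, 5.6]
contact_force: [1.1, -0.1, -0.5]
gripper_width: 0.0187
gripper_force: 49.9
```

>>> {"op": "step_arm", "data": {"plan": [[0, 0, -0.04, 0, 8], [0, 0, -0.1, 0, 8], [0, 0, -0.17, 0, 8], [0, 0, -0.25, 0, 8], [0, 0, -0.34, 0, 8], [0, 0, -0.43, 0, 8], [0, 0, -0.5, 0, 8], [0, 0, -0.56, 0, 8], [0, 0, -0.62, 0, 8], [0, 0, -0.62, 0, 8], [0, 0, -0.62, 0, 8]]}}

```text
time_s: 35.38
tcp_pos: [0.5141, -0.3873, 0.235]
eef_rot: [180.0, -0.1, 5.6]
contact_force: [0.9, 0.5, -3.1]
gripper_width: 0.0184
gripper_force: 49.9
```

Run:
```python
from h import *
im,M,st=onrod("w24"); print(tool(st,[.4300,.3300,st["tcp_pos"][2]]))
```

```text
rows [(np.int64(108), np.int64(224)), (np.int64(257), np.int64(289))]
handle end 0.0244 (26mm) bangle near edge 0.0703 (63)
handle end -0.0054 (26mm) bangle near edge 0.0133 (63)
[ 0.51409235 -0.38725382  0.23497679] [ 1.79960518e+02 -1.03411036e-01  5.59377194e+00] [ 0.94188616  0.52858236 -3.06801311]
[-5.51110543e-02 -2.88813978e+00 -2.08963699e-03]
```

>>> {"op": "step_arm", "data": {"plan": [[0, -0.02, 0, 0, 8], [0, -0.07, 0, 0, 8], [-0.003, -0.15, 0, 0, 8], [-0.005, -0.24, 0, 0, 8], [-0.007, -0.34, 0, 0, 8], [-0.009, -0.45, 0, 0, 8], [-0.01, -0.56, 0, 0, 8], [-0.012, -0.67, 0, 0, 8], [-0.014, -0.77, 0, 0, 8], [-0.016, -0.86, 0, 0, 8], [-0.018, -0.94, 0, 0, 8], [-0.019, -1, 0, 0, 8]]}}

```text
time_s: 36.43
tcp_pos: [0.4835, -0.1367, 0.2335]
eef_rot: [-180.0, 0.0, 5.7]
contact_force: [-0.3, -0.9, -1.5]
gripper_width: 0.0186
gripper_force: 49.9
```

>>> {"op": "step_arm", "data": {"plan": [[0, -0.06, 0, 0, 8], [0, -0.12, 0, 0, 8], [-0.003, -0.2, 0, 0, 8], [-0.005, -0.29, 0, 0, 8], [-0.007, -0.39, 0, 0, 8], [-0.009, -0.49, 0, 0, 8], [-0.01, -0.59, 0, 0, 8], [-0.012, -0.69, 0, 0, 8], [-0.014, -0.78, 0, 0, 8], [-0.016, -0.86, 0, 0, 8], [-0.018, -0.94, 0, 0, 8], [-0.019, -1, 0, 0, 8]]}}

```text
time_s: 37.43
tcp_pos: [0.4543, 0.111, 0.2334]
eef_rot: [180.0, 0.1, 5.6]
contact_force: [0.6, -0.2, -1.6]
gripper_width: 0.0189
gripper_force: 49.9
```

>>> {"op": "step_arm", "data": {"plan": [[0, -0.06, 0, 0, 8], [0, -0.12, 0, -0.01, 8], [0, -0.2, 0, -0.02, 8], [0, -0.28, 0, -0.03, 8], [0, -0.37, 0, -0.04, 8], [0, -0.46, 0, -0.041, 8], [0, -0.55, 0, -0.041, 8], [0, -0.64, 0, -0.041, 8], [0, -0.72, 0, -0.041, 8], [0, -0.78, 0, -0.041, 8], [0, -0.82, 0, -0.041, 8], [0, -0.84, 0, -0.041, 8]]}}

```text
time_s: 38.43
tcp_pos: [0.4345, 0.3194, 0.2335]
eef_rot: [180.0, 0.0, 8.1]
contact_force: [-0.7, 0.8, -1.1]
gripper_width: 0.0186
gripper_force: 49.9
```

Run:
```python
from h import *
im,M,st=onrod("w25"); print(tool(st,[.4300-.003,.3300-.0004,.082])); stand(im,M)
```

```text
rows [(np.int64(108), np.int64(224)), (np.int64(257), np.int64(289))]
handle end 0.0245 (26mm) bangle near edge 0.0704 (63)
handle end -0.0054 (26mm) bangle near edge 0.0134 (63)
[0.43445459 0.31942867 0.23350014] [1.79968764e+02 4.13104541e-02 8.11672459e+00] [-0.71666429  0.80385184 -1.08919602]
[-0.02333837 -0.0448182   0.60599321]
(493, 53, 113, 69) [(28, -42), (-23, -140)]
(215, 0, 275, 118) [(63, 166), (-20, -47)]
```

>>> {"op": "step_arm", "data": {"plan": [[-0.01, -0.02, 0, 0, 8], [-0.02, -0.04, 0, 0, 8], [-0.023, -0.045, 0, 0, 8], [-0.023, -0.045, 0, 0, 8], [-0.023, -0.045, 0, 0, 8], [-0.023, -0.045, 0, 0, 8], [-0.023, -0.045, 0, 0, 8], [-0.023, -0.045, 0.04, 0, 8], [-0.023, -0.045, 0.1, 0, 8], [-0.023, -0.045, 0.16, 0, 8]]}}

```text
time_s: 39.32
tcp_pos: [0.428, 0.3288, 0.1933]
eef_rot: [-180.0, -0.0, 8.0]
contact_force: [-0.6, -0.1, -1.4]
gripper_width: 0.0187
gripper_force: 49.9
```

Run:
```python
from h import *
im,M,st=wrist("w26"); print(st["tcp_pos"],st["eef_rot"],tool(st,[.4300-.003,.3300-.0004,.0805]))
```

```text
[0.42797171 0.32875077 0.19326482] [-1.79954084e+02 -2.51685879e-02  8.03579570e+00] [-0.00357197 -0.00354543  0.45106073]
```

>>> {"op": "step_arm", "data": {"plan": [[0, -0.003, 0.05, 0, 8], [0, -0.003, 0.11, 0, 8], [0, -0.003, 0.18, 0, 8], [0, -0.003, 0.25, 0, 8], [0, -0.003, 0.32, 0, 8], [0, -0.003, 0.38, 0, 8], [0, -0.003, 0.42, 0, 8], [0, -0.003, 0.44, 0, 8], [0, -0.003, 0.45, 0, 8], [0, -0.003, 0.452, 0, 8], [0, -0.003, 0.452, 0, 8]]}}

```text
time_s: 40.28
tcp_pos: [0.4281, 0.3299, 0.0816]
eef_rot: [-180.0, -0.0, 8.1]
contact_force: [-0.3, 0.2, -1.0]
gripper_width: 0.0189
gripper_force: 49.9
```

>>> {"op": "step_arm", "data": {"plan": [[0, 0, 0.002, 0, 8], [0, 0, 0.003, 0, 8], [0, 0, 0.003, 0, 22], [0, 0, 0.003, 0, 30], [0, 0, 0.003, 0, 50], [0, 0, 0.003, 0, 50], [0, 0, 0.003, 0, 50], [0, 0, -0.12, 0, 50], [0, 0, -0.28, 0, 50], [0, 0.15, -0.45, 0, 50], [0, 0.3, -0.6, 0, 50], [0, 0.4, -0.7, 0, 50]]}}

```text
time_s: 41.28
tcp_pos: [0.4396, 0.2437, 0.2434]
eef_rot: [-180.0, -0.0, 8.1]
contact_force: [1.2, 0.4, -0.3]
gripper_width: 0.0499
gripper_force: 0.0
```

>>> {"op": "step_arm", "data": {"plan": [[0, 0, -0.3, 0, 0], [0, 0, -0.3, 0, 0], [0, 0, -0.3, 0, 0], [0, 0, -0.3, 0, 0], [0, 0, -0.3, 0, 0], [0, 0, -0.3, 0, 0]]}}

```text
time_s: 41.78
tcp_pos: [0.4393, 0.2441, 0.3156]
eef_rot: [179.9, 0.1, 8.1]
contact_force: [0.2, 0.3, -0.4]
gripper_width: 0.0158
gripper_force: 0.0
```

Run:
```python
from h import *
im,M,st=wrist("w27"); print(st["tcp_pos"],st["eef_rot"],st["gripper_width"]); stand(im,M)
t=eyes.capture("top")[:,:,::-1]; s=eyes.capture("scene")[:,:,::-1]
a=cv2.resize(im[:230,120:520],(800,460)); t=cv2.resize(t[140:250,155:300],(0,0),fx=1,fy=1)
cv2.imwrite("pics/w27c.png",np.vstack([cv2.resize(im[:230,160:500],(510,345)),cv2.resize(s[130:250,320:490],(510,250),interpolation=cv2.INTER_CUBIC)]))
```

```text
[0.43931635 0.2441446  0.31562249] [1.79937581e+02 1.00212444e-01 8.05263388e+00] 0.015763669464422925
(431, 63, 35, 50) [(27, -100), (-22, -142)]
(384, 62, 19, 50) [(28, -52), (-22, -75)]
(250, 61, 30, 49) [(29, 85), (-20, 56)]
(300, 59, 78, 52) [(29, 34), (-21, -46)]
(201, 59, 24, 51) [(31, 135), (-20, 115)]
```

View pics/w27c.png

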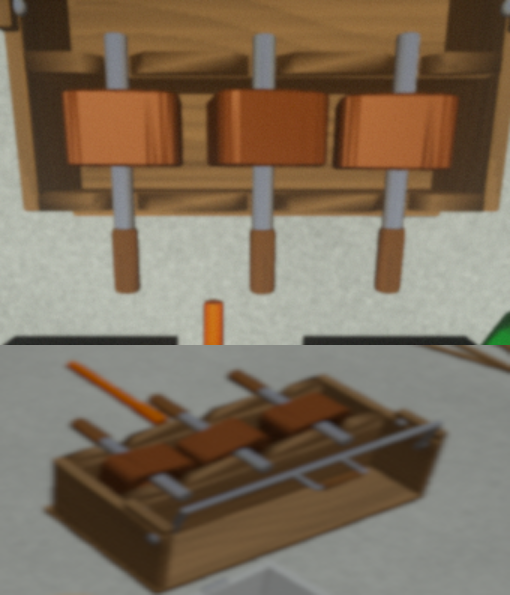

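Run:
```python
from h import *
st=r.get_state(); y=np.radians(8.05);ex=np.array([np.cos(y),np.sin(y),0]);o=np.array([.531,.2427,0])
for x,z in [(.184,.3156),(.184,.142)]: print(tool(st,o+ex*x+[0,0,z]))
```

```text
[ 1.09738144  0.05791843 -0.00117547]
[1.09848487 0.05695356 0.69322298]
```

>>> {"op": "step_arm", "data": {"plan": [[0.15, 0.02, 0, 0, 0], [0.3, 0.04, 0, 0, 0], [0.45, 0.057, 0, 0, 0], [0.6, 0.057, 0, 0, 0], [0.75, 0.057, 0, 0, 0], [0.9, 0.057, 0, 0, 0], [1, 0.057, 0, 0, 0], [1, 0.057, 0, 0, 0], [1, 0.057, 0, 0, 0]]}}

```text
time_s: 42.68
tcp_pos: [0.6902, 0.2652, 0.3133]
eef_rot: [179.9, 0.2, 8.0]
contact_force: [-1.1, -0.5, 0.7]
gripper_width: 0.0003
gripper_force: 0.0
```

>>> {"op": "step_arm", "data": {"plan": [[0.098, 0, 0, 0, 0], [0.098, 0, 0.1, 0, 0], [0.098, 0, 0.25, 0, 0], [0.098, 0, 0.4, 0, 0], [0.098, 0, 0.55, 0, 0], [0.098, 0, 0.65, 0, 0], [0.098, 0, 0.69, 0, 0], [0.098, 0, 0.69, 0, 0], [0.098, 0, 0.69, 0, 0]]}}

```text
time_s: 43.43
tcp_pos: [0.7139, 0.2691, 0.1457]
eef_rot: [180.0, -0.1, 8.1]
contact_force: [0.1, -0.8, 0.1]
gripper_width: 0.0003
gripper_force: 0.0
```

Run:
```python
from h import *
st=r.get_state(); y=np.radians(8.05);ex=np.array([np.cos(y),np.sin(y),0]);o=np.array([.531,.2427,0])
print(st["tcp_pos"],st["contact_force"],st["eef_rot"])
for th in (90,75,60,45,30,20,10,0,-3):
    a=np.radians(139.8-th); x,z=.112+.0681*np.cos(a),.105+.0681*np.sin(a)
    print(th,round(x,3),round(z,3),tool(st,o+ex*(x+.0145)+[0,0,z-.011]).round(3))
```

```text
[0.71387951 0.26913626 0.14572872] [ 0.13876976 -0.78604289  0.05400757] [ 1.79986449e+02 -6.88281980e-02  8.10009398e+00]
90 0.156 0.157 [-0.057  0.002 -0.001]
75 0.141 0.167 [-0.117  0.002 -0.04 ]
60 0.124 0.172 [-0.185  0.002 -0.061]
45 0.106 0.173 [-0.256  0.002 -0.065]
30 0.089 0.169 [-0.325  0.002 -0.05 ]
20 0.078 0.164 [-0.368  0.002 -0.03 ]
10 0.068 0.157 [-0.407  0.002 -0.003]
0 0.06 0.149 [-0.441  0.002  0.031]
-3 0.058 0.146 [-0.45   0.002  0.042]
```

>>> {"op": "step_arm", "data": {"plan": [[-0.03, 0, 0, 0, 0], [-0.06, 0, -0.001, 0, 0], [-0.09, 0, -0.024, 0, 0], [-0.117, 0, -0.04, 0, 0], [-0.15, 0, -0.052, 0, 0], [-0.185, 0, -0.061, 0, 0], [-0.22, 0, -0.064, 0, 0], [-0.256, 0, -0.065, 0, 0], [-0.29, 0, -0.058, 0, 0], [-0.325, 0, -0.05, 0, 0], [-0.368, 0, -0.03, 0, 0], [-0.368, 0, -0.03, 0, 0]]}}

```text
time_s: 44.43
tcp_pos: [0.6203, 0.2554, 0.1508]
eef_rot: [180.0, 0.1, 8.1]
contact_force: [-0.4, -0.1, -0.4]
gripper_width: 0.0006
gripper_force: 0.0
```

>>> {"op": "step_arm", "data": {"plan": [[-0.02, 0, 0.012, 0, 0], [-0.04, 0, 0.028, 0, 0], [-0.055, 0, 0.045, 0, 0], [-0.07, 0, 0.06, 0, 0], [-0.08, 0, 0.068, 0, 0], [-0.085, 0, 0.07, 0, 0], [-0.085, 0, 0.07, 0, 0]]}}

```text
time_s: 45.02
tcp_pos: [0.6065, 0.2541, 0.137]
eef_rot: [-179.9, -0.6, 8.1]
contact_force: [16.5, -1.9, 5.4]
gripper_width: 0.0003
gripper_force: 7.6
```

Run:
```python
from h import *
im,M,st=wrist("w28"); y=np.radians(8.05);ex=np.array([np.cos(y),np.sin(y),0]);o=np.array([.531,.2427,0])
print(st["tcp_pos"],(st["tcp_pos"]-o)@ex,st["contact_force"])
```

```text
[0.60648576 0.25411054 0.13701934] 0.07633984700466062 [16.54063598 -1.8645339   5.3724648 ]
```

>>> {"op": "step_arm", "data": {"plan": [[0.03, 0, 0, 0, 0], [0.06, 0, -0.1, 0, 0], [0.06, 0, -0.25, 0, 0], [-0.055, 0, -0.25, 0, 0], [-0.055, 0, -0.25, 0, 0], [-0.055, 0, -0.15, 0, 0], [-0.055, 0, -0.11, 0, 0], [-0.055, 0, -0.09, 0, 0], [-0.055, 0, -0.08, 0, 0], [-0.055, 0, -0.08, 0, 0]]}}

```text
time_s: 45.9
tcp_pos: [0.5865, 0.2502, 0.1541]
eef_rot: [179.9, 0.2, 8.1]
contact_force: [-4.0, -1.7, 4.9]
gripper_width: 0.0007
gripper_force: 2.2
```

Run:
```python
from h import *
st=r.get_state(); y=np.radians(8.05);ex=np.array([np.cos(y),np.sin(y),0]);o=np.array([.531,.2427,0])
print(st["tcp_pos"],(st["tcp_pos"]-o)@ex,st["contact_force"])
for n in ("scene","top"):
    im=eyes.capture(n)[:,:,::-1]; cv2.imwrite(f"pics/z_{n}.png",im)
```

```text
[0.58651924 0.25019626 0.15411884] 0.05602192372148826 [-3.95431953 -1.74699667  4.89209383]
```

>>> {"op": "step_arm", "data": {"plan": [[0.01, 0, 0.01, 0, 0], [0.01, 0, 0.02, 0, 0], [0.01, 0, 0.025, 0, 0], [0.01, 0, 0.025, 0, 0]]}}

```text
time_s: 46.33
tcp_pos: [0.5884, 0.2507, 0.153]
eef_rot: [179.9, 0.1, 8.1]
contact_force: [-24.8, -3.5, 40.3]
gripper_width: -0.0
gripper_force: 20.3
```

>>> {"op": "step_arm", "data": {"plan": [[0, 0, -0.03, 0, 0], [0, 0, -0.1, 0, 0], [0, 0, -0.25, 0, 0], [0, 0, -0.4, 0, 0], [-0.1, 0, -0.55, 0, 0], [-0.25, 0, -0.7, 0, 0], [-0.4, 0, -0.7, 0, 0], [-0.4, 0, -0.7, 0, 0], [-0.4, 0, -0.7, 0, 0]]}}

```text
time_s: 47.08
tcp_pos: [0.4899, 0.2373, 0.3252]
eef_rot: [-179.9, -0.1, 8.1]
contact_force: [0.3, 0.5, -0.2]
gripper_width: 0.0003
gripper_force: 0.0
```

Run:
```python
from h import *
im,M,st=wrist("w29"); y=np.radians(8.05);ex=np.array([np.cos(y),np.sin(y),0]);ey=np.array([-ex[1],ex[0],0]);o=np.array([.531,.2427,0])
print(st["tcp_pos"]); stand(im,M)
hsv=cv2.cvtColor(im,cv2.COLOR_BGR2HSV); steel=cv2.inRange(hsv,(90,15,70),(130,110,255))
for yy in (-.13,-.075,-.05,.05,.075,.13):
    q=px(M,o+ex*.06+ey*yy+[0,0,.117]); u=int(round(q[0])); rows=np.where(steel[:int(q[1])+30,u])[0]
    print(yy,q.round(1),"steel rows",rows.min() if len(rows) else None,rows.max() if len(rows) else None, [round(1e3*((hit(M,u,rows.mean(),.117)-o)@ex)) if len(rows) else None])
# tray empty + bystanders unmoved
a=cv2.imread("pics/top0.png").astype(int); b=eyes.capture("top")[:,:,::-1].astype(int); d=np.abs(a-b).max(2)
for n,(x0,y0,x1,y1) in dict(case=(330,115,392,142),box=(245,100,302,148),dish=(300,133,332,167),green1=(400,105,428,140)).items(): print(n,(d[y0:y1,x0:x1]>40).sum())
```

```text
[0.48989362 0.23734671 0.32516036]
(404, 115, 41, 45) [(25, -91), (-24, -141)]
(370, 114, 20, 45) [(26, -54), (-23, -79)]
(291, 112, 72, 45) [(28, 31), (-19, -47)]
(231, 112, 40, 45) [(28, 98), (-21, 56)]
(197, 111, 33, 46) [(29, 135), (-21, 102)]
-0.13 [444.8  81.1] steel rows 78 81 [62]
-0.075 [392.3  81. ] steel rows 79 81 [61]
-0.05 [368.4  80.9] steel rows 79 79 [62]
0.05 [273.   80.6] steel rows 79 80 [61]
0.075 [249.2  80.5] steel rows 78 80 [62]
0.13 [196.7  80.4] steel rows 78 80 [61]
case 0
box 0
dish 0
green1 0
```

```bash
python3 -c "
from plant import workorder
print(workorder.close_job())"
```

```text
the job is handed in; nothing more can be done
None
```

The job is handed in: all three bangles hang on the stand, one to a rod, the three rods lie in their notches and the keeper bar is shut, confirmed by pressing its loop onto the stop and by the last wrist picture. The case, jewellery box and dish show no change in the top view.

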